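Fit the crank handle to the desk's height adjuster

TASK

Fit the crank handle with the square hole onto the square shaft of the desk's height adjuster: line its hole up with the shaft, lower it fully home against the collar, and let go. Leave the other crank (round hub, round hole) and the glass candy jar where they are.

Things in the scene. Friction and masses are not known exactly. Their poses are not given: they have to be found in the camera images.
- crank_hub (a point): Crank to fit, loose, 0.4 kg, flat on the desk: square steel hub 44x44 mm, 44 tall, with a 24x24 mm square hole right through. Point: hub centre, 22 mm above its underside. z up along the hole, hub and hole sides along x and y. Flat arm (16 wide, 22-34 mm above underside) runs to +x; upright black knob 22 wide at x=85 mm, top at 62 mm. Faces at +y and -y are clear to grip.
- drive_seat (a point): Height adjuster: grey gearbox fixed to the desk, 110 (x) x 90 (y) x 50 mm high, on it a round collar 42 mm wide with its top 65 mm above the desk, then a fixed upright square shaft 20x20 mm, 40 mm long, top 12 mm tapering to 10x10. Point: shaft axis at the collar's top, where the crank's underside rests. z up; x, y along the shaft's sides. Crank fits at any quarter turn, 2 mm play a side.
- shutter_hub (a point): Another loose crank, same steel, arm and knob, but a round hub 44 mm across and 44 mm tall with a 14 mm round hole that does not fit the shaft; leave it alone. Point: centre of its hub, 22 mm above its underside; x along its arm to the knob, z up.
- candy_jar: A closed glass candy jar with a steel lid, 90 mm across and 118 mm tall, standing on the desk; to be left alone. Origin at the centre of its underside, z up.

How it is judged:
By the outcome, as a careful person would: the job done as asked, in the order asked, and still so for the second after the job is handed in, with the robot touching nothing.
It also fails if it takes over 45 s, if anything falls off the work surface, if the arm or the gripper's body presses on something with over 40 N, if the wrist force passes 120 N, or if a joint passes its speed limit or range.

ROBOT

A 6-joint arm with a two-finger parallel gripper is mounted at the origin on the work surface. World frame = base frame: x ahead of the robot, y to its left, z up, the work surface at z = 0. Lengths are in m, angles in rad, forces in N, time in s.
With the tool pointing down it reaches from about 0.3 to 0.775 m from the base axis. Payload 14.6 kg.
Tool frame: the origin (TCP) lies on the centre line of the jaws, within the pads' length; the fingertips stand 11 mm ahead of it and the grasp point (between the pads) lies 8 mm behind it; z points along the fingers, y is the line along which they close (so a half turn about z gives the same grasp; the last joint's range is limited). The gripper opens to 94 mm and grips with 3 to 60 N. Pads are 16 mm wide; open, the fingers measure 119 mm over their backs; the gripper's body (75 mm by 177 mm) begins 78 mm behind the grasp point.
Start: joints at [-1.272, 0.3, 1.521, -0, 1.321, -0.067], TCP at [0.197, -0.514, 0.216] pointing down, gripper open.
Joint ranges: [-3.03, 3.03], [-0.79, 2.21], [0.23, 2.52], [-1.04, 4.18], [0, 3.07], [-2.55, 2.55]. Speed limits (rad/s): [2.22, 2.22, 2.57, 3.14, 3.14, 3.14].

INTERFACE

Orientations are given as a unit quaternion [w, x, y, z].
In Python, from cell import ctrl gives the robot as it stands.
- The arm moves only by the tool jog_arm, never from a script. Its argument "commands" is a list of rows, each an object of numbers: "x", "y", "z": the shift along the tool's x, y, z in cm; "wx", "wy", "wz": the turn, a rotation vector about the tool's x, y, z in rad; "hand": the closure, from 0 (fully open) to 1 (shut). In form: [{"x": .., "y": .., "z": .., "wx": .., "wy": .., "wz": .., "hand": ..}, ...]. A call has 1 to 20 rows; each row shifts and turns the commanded pose from where the row before left it, along the tool's axes as they then stand; what a row does not reach is not made up. A row lasts 1/8 s, in which the tool goes at most 62.5 mm and 10.7 degrees, less where a joint would pass 70% of its speed; a pose out of reach is approached as far as the arm can. A call with a gripper value outside its range is refused whole. The fingers move at their own pace and stop on an object; "squeeze" is the grip in N (left out, the last holds). Time passes only in rows, so rows that do not move let the fingers close. It gives the time, the measured TCP pose, the force, the opening and the grip force at its end, in the units of the state.
- ctrl.state(): the state, without advancing time (a new reading comes with each control period).
- ctrl.snapshot(name): name is "scene" or "top" or "wrist"; returns a dict with "color" (400x640x3 uint8, red, green, blue), "fx", "fy", "cx", "cy" (pixels), "dist_coeffs" ([k1, k2, p1, p2, k3] as OpenCV has them; the pictures are not rectified), "T" (4x4, takes a point from camera to world coordinates). Camera axes: x right, y down, z forward; pixel columns grow to the right and rows downward; lengths in m; the calibration is good to about 2 mm. A picture is of the moment at which its call begins. There is no depth.
- ctrl.finish_job(): hands the job in; it is judged then, once.
The state is a dict: "t": time; "q": joint angles; "joint_vel": joint speeds; "joint_efforts": joint torques, N m; "eef_pos": TCP position; "eef_rot": TCP orientation; "force": force on the tool from outside, world axes, zero at the start; "torque": the same for the moment, N m; "width": finger opening in m; "finger_force": force on a finger pad.
Only numpy, scipy, OpenCV 4.12 (cv2) and the standard library are available. Lean on these libraries where they do the work, as an engineer would, in place of code of your own. Each camera call takes 0.05 s, during which the arm holds its last target. There are 200 camera calls.

## Working session

There is one attempt and no reset: what is moved stays moved. The work goes in short steps, Python scripts to look and compute and a tool call to move; the robot and the scene stay as the last step left them, time stands still between calls to the robot, and variables do not carry over. Pictures are saved under pics/ and viewed, at most 10 in all, crops included, and the job is handed in when it is done.

Besides the shell and the picture viewer there is one more tool, called after "Request:" by a JSON object that holds its "method" and its "body", one argument or row to a line. jog_arm: Moves the arm, as the interface text tells. Its arguments: {"type":"object","properties":{"commands":{"type":"array","items":{"type":"object","properties":{"x":{"type":"number"},"y":{"type":"number"},"z":{"type":"number"},"wx":{"type":"number"},"wy":{"type":"number"},"wz":{"type":"number"},"hand":{"type":"number"}}}},"squeeze":{"type":"number"}},"required":["commands"]}

```bash
ls; mkdir -p pics; python3 - <<'E'
from cell import ctrl
import cv2
for n in("top","scene"):
    s=ctrl.snapshot(n); cv2.imwrite(f"pics/{n}0.png",s["color"][...,::-1])
    print(n,s["fx"],s["cx"],s["cy"],s["dist_coeffs"],s["T"])
print(ctrl.state())
E
```

```text
pics
top 383.9159047799934 315.4483138181313 197.82233034142695 [-0.08495768  0.          0.          0.          0.        ] [[ 0.01360284 -0.99741498  0.07055725  0.55809545]
 [-0.99990658 -0.01347434  0.00229685 -0.01811998]
 [-0.0013402  -0.0705819  -0.99750509  1.02374223]
 [ 0.          0.          0.          1.        ]]
scene 449.28945547267534 317.7971401803206 197.77027378360552 [-0.04193413  0.          0.          0.          0.        ] [[ 0.80923252  0.46708551 -0.35633391  0.95430182]
 [ 0.58743469 -0.65153391  0.48002505 -0.45128748]
 [-0.00795088 -0.59777478 -0.80162466  0.82781689]
 [ 0.          0.          0.          1.        ]]
{'t': 0.1, 'q': array([-1.27161047e+00,  3.00380059e-01,  1.52151979e+00, -3.12722452e-05,
        1.32069908e+00, -6.66024312e-02]), 'joint_vel': array([-1.73817528e-03, -1.76344739e-03, -1.53298523e-03, -3.05397047e-04,
        1.78437316e-03, -7.38740304e-07]), 'joint_efforts': array([ 1.28543197e-04, -5.32647979e+01, -3.53281689e+01,  7.08647934e-02,
        2.35029700e-02, -7.48771549e-05]), 'eef_pos': array([ 0.19664919, -0.51340187,  0.21596219]), 'eef_rot': array([-4.97982034e-04,  9.83320606e-01,  1.81879995e-01, -7.34243781e-05]), 'force': array([-0.03832061,  0.69331619, -0.80462395]), 'torque': array([-0.00431937, -0.03596307, -0.03902778]), 'finger_force': 0.0, 'width': 0.09392271782463055}
```

View pics/top0.png

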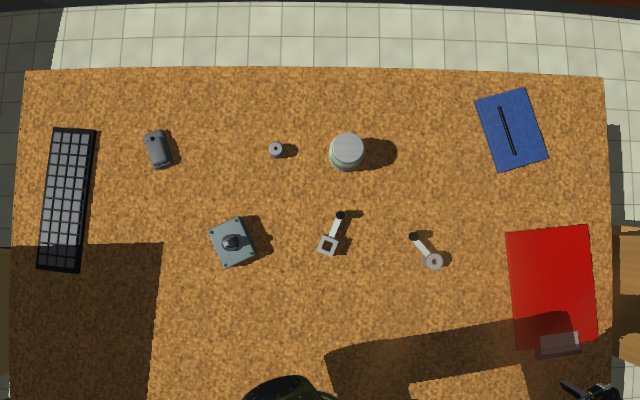

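View pics/scene0.png

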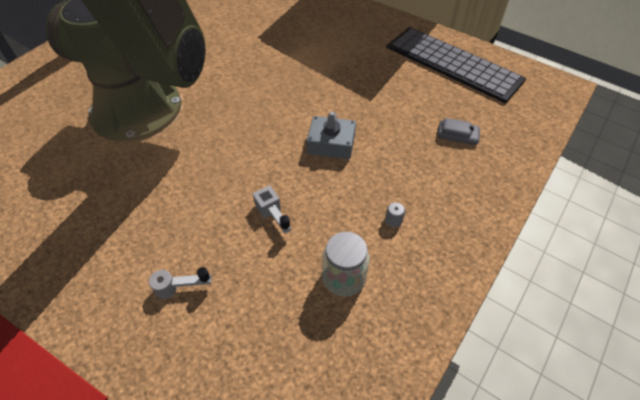

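The top view shows the square crank hub near (328,245) with its knob at (340,216), the gearbox and shaft near (232,243), the jar at (347,150) and the round crank at (434,261). Next I'll magnify the crank and gearbox together.

```bash
cat > h.py <<'E'
import numpy as np, cv2
from scipy.spatial.transform import Rotation as R
from cell import ctrl
def ray(s,px,z):
    """pixel(s) -> world points on the plane at height z"""
    K=np.array([[s["fx"],0,s["cx"]],[0,s["fy"],s["cy"]],[0,0,1]])
    u=cv2.undistortPoints(np.array(px,float).reshape(-1,1,2),K,np.array(s["dist_coeffs"])).reshape(-1,2)
    T=np.array(s["T"]); d=np.c_[u,np.ones(len(u))]@T[:3,:3].T; o=T[:3,3]
    return o+d*((z-o[2])/d[:,2])[:,None]
def proj(s,P):
    T=np.linalg.inv(np.array(s["T"])); K=np.array([[s["fx"],0,s["cx"]],[0,s["fy"],s["cy"]],[0,0,1]])
    return cv2.projectPoints(np.array(P,float).reshape(-1,1,3),cv2.Rodrigues(T[:3,:3])[0],T[:3,3],K,np.array(s["dist_coeffs"]))[0].reshape(-1,2)
def rot():
    q=ctrl.state()["eef_rot"]; return R.from_quat([q[1],q[2],q[3],q[0]])
E
python3 - <<'E'
import cv2,numpy as np
from h import *
im=cv2.imread("pics/top0.png")
f=lambda x,y,w,h:cv2.resize(im[y:y+h,x:x+w],None,fx=6,fy=6,interpolation=cv2.INTER_CUBIC)
cv2.imwrite("pics/c1.png",np.hstack([f(305,200,60,66),f(200,208,66,66)]))
s=ctrl.snapshot("top")
print(ray(s,[(328,245)],.044),ray(s,[(340,215)],.062),ray(s,[(232,241)],.105),ray(s,[(347,150)],.118))
E
```

```text
[[ 0.50772326 -0.04937204  0.044     ]] [[ 0.58382854 -0.0779764   0.062     ]] [[0.51681    0.18226241 0.105     ]] [[ 0.7377737  -0.08989193  0.118     ]]
```

View pics/c1.png

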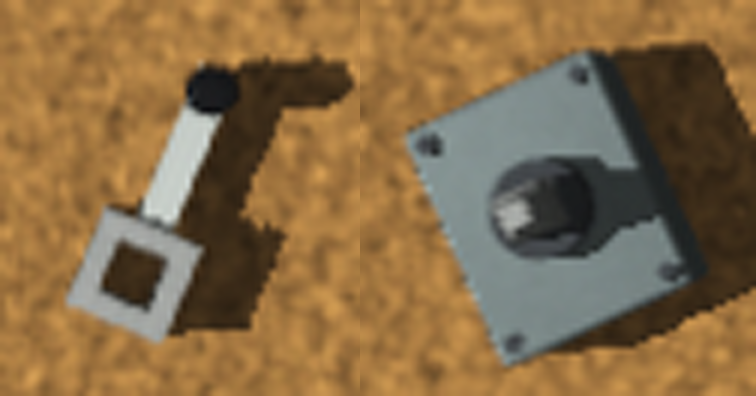

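```bash
python3 - <<'E'
from h import *
s=ctrl.snapshot("top")
g=lambda p,x,y:(np.array(p)+.5)/6-.5+[x,y]
def rect(c): 
    m=c.mean(0)[:2]; d=[c[1]-c[0],c[2]-c[1],c[2]-c[3],c[3]-c[0]]
    return m,[(np.linalg.norm(v).round(4),np.degrees(np.arctan2(v[1],v[0])).round(1)) for v in d]
print("hub",rect(ray(s,g([(108,208),(203,246),(163,341),(67,302)],305,200),.044)))
print("knob",ray(s,g([(213,90)],305,200),.062))
print("box",rect(ray(s,g([(47,131),(230,52),(332,281),(145,366)],200,208),.05)))
print("collar",ray(s,g([(182,207)],200,208),.065))
st=ctrl.state();print(st["eef_pos"],rot().as_matrix().round(3).tolist())
E
```

```text
hub (array([ 0.50696962, -0.04716329]), [(np.float64(0.0433), np.float64(-111.0)), (np.float64(0.0435), np.float64(157.7)), (np.float64(0.0438), np.float64(-111.3)), (np.float64(0.0433), np.float64(157.1))])
knob [[ 0.5848745  -0.07817525  0.062     ]]
box (array([0.51144622, 0.19693883]), [(np.float64(0.0849), np.float64(-65.9)), (np.float64(0.1061), np.float64(-154.5)), (np.float64(0.0869), np.float64(-64.7)), (np.float64(0.1078), np.float64(-155.6))])
collar [[0.5122224  0.19616673 0.065     ]]
[ 0.19668991 -0.51346726  0.21613183] [[0.934, 0.358, -0.0], [0.358, -0.934, 0.001], [0.0, -0.001, -1.0]]
```

Measured hub at (0.507, −0.047) with yaw about −22°, and seat at (0.512, 0.197) with yaw about 25°. Now I'll move above the crank.

Request:
{"method": "jog_arm", "body": {
  "commands": [
    {"x":4.15,"y":-2.95,"z":0.1},
    {"x":4.15,"y":-2.95,"z":0.1},
    {"x":4.15,"y":-2.95,"z":0.1},
    {"x":4.15,"y":-2.95,"z":0.1},
    {"x":4.15,"y":-2.95,"z":0.1},
    {"x":4.15,"y":-2.95,"z":0.1},
    {"x":4.15,"y":-2.95,"z":0.1},
    {"x":4.15,"y":-2.95,"z":0.1},
    {"x":4.15,"y":-2.95,"z":0.1},
    {"x":4.15,"y":-2.95,"z":0.1},
    {"x":4.15,"y":-2.95,"z":0.1},
    {"wz":0.15},
    {"wz":0.15},
    {"wz":0.15},
    {"wz":0.15},
    {"wz":0.15},
    {"z":0}
  ]
}}

```text
schema error: expected keys x, y, z, wx, wy, wz, hand
```

```bash
python3 - <<'E'
from h import *
st=ctrl.state();print(st["t"],st["eef_pos"],st["force"],rot().as_matrix().round(3).tolist())
s=ctrl.snapshot("wrist"); cv2.imwrite("pics/w1.png",s["color"][...,::-1])
print(np.array(s["T"]).round(3).tolist(),s["fx"])
E
```

```text
0.2 [ 0.19668991 -0.51346726  0.21613183] [-0.74938094  0.16476017 -0.65471543] [[0.934, 0.358, -0.0], [0.358, -0.934, 0.001], [0.0, -0.001, -1.0]]
[[0.358, -0.909, -0.215, 0.258], [-0.934, -0.349, -0.08, -0.49], [-0.003, 0.229, -0.973, 0.385], [0.0, 0.0, 0.0, 1.0]] 325.58374919836086
```

View pics/w1.png

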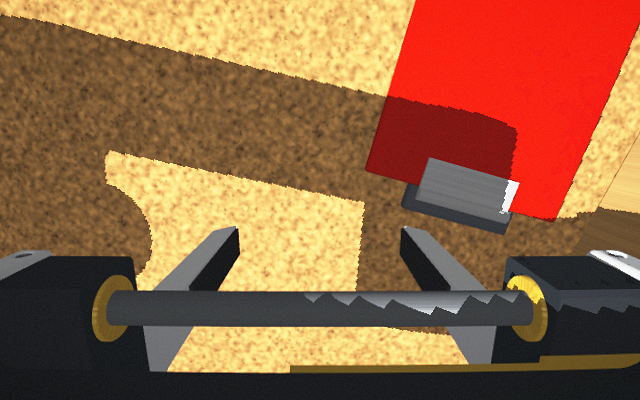

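The move was refused because every row needs all seven keys. The wrist picture shows the start pose: fingers at (235,235) and (405,235), jaws empty. I'll resend in full.

Request:
{"method": "jog_arm", "body": {
  "commands": [
    {"x":4.15,"y":-2.95,"z":0.1,"wx":0,"wy":0,"wz":0,"hand":0},
    {"x":4.15,"y":-2.95,"z":0.1,"wx":0,"wy":0,"wz":0,"hand":0},
    {"x":4.15,"y":-2.95,"z":0.1,"wx":0,"wy":0,"wz":0,"hand":0},
    {"x":4.15,"y":-2.95,"z":0.1,"wx":0,"wy":0,"wz":0,"hand":0},
    {"x":4.15,"y":-2.95,"z":0.1,"wx":0,"wy":0,"wz":0,"hand":0},
    {"x":4.15,"y":-2.95,"z":0.1,"wx":0,"wy":0,"wz":0,"hand":0},
    {"x":4.15,"y":-2.95,"z":0.1,"wx":0,"wy":0,"wz":0,"hand":0},
    {"x":4.15,"y":-2.95,"z":0.1,"wx":0,"wy":0,"wz":0,"hand":0},
    {"x":4.15,"y":-2.95,"z":0.1,"wx":0,"wy":0,"wz":0,"hand":0},
    {"x":4.15,"y":-2.95,"z":0.1,"wx":0,"wy":0,"wz":0,"hand":0},
    {"x":4.15,"y":-2.95,"z":0.1,"wx":0,"wy":0,"wz":0,"hand":0},
    {"x":0,"y":0,"z":0,"wx":0,"wy":0,"wz":0.15,"hand":0},
    {"x":0,"y":0,"z":0,"wx":0,"wy":0,"wz":0.15,"hand":0},
    {"x":0,"y":0,"z":0,"wx":0,"wy":0,"wz":0.15,"hand":0},
    {"x":0,"y":0,"z":0,"wx":0,"wy":0,"wz":0.15,"hand":0},
    {"x":0,"y":0,"z":0,"wx":0,"wy":0,"wz":0.15,"hand":0},
    {"x":0,"y":0,"z":0,"wx":0,"wy":0,"wz":0,"hand":0}
  ]
}}

```text
t: 2.38
eef_pos: [0.5069, -0.0473, 0.2054]
eef_rot: [-0.0, 0.982, -0.19, -0.0]
force: [-0.5, -0.9, -0.0]
width: 0.0943
finger_force: 0.0
```

```bash
python3 - <<'E'
from h import *
st=ctrl.state();print(st["t"],st["eef_pos"],st["force"],rot().as_matrix().round(3).tolist())
s=ctrl.snapshot("wrist"); cv2.imwrite("pics/w2.png",s["color"][...,::-1])
print(np.array(s["T"]).round(3).tolist(),s["fx"])
E
```

```text
2.375 [ 0.5069121  -0.04727726  0.20538666] [-0.47216126 -0.88231167 -0.00197109] [[0.927, -0.374, -0.0], [-0.374, -0.927, 0.0], [-0.0, 0.0, -1.0]]
[[-0.374, -0.903, -0.213, 0.568], [-0.927, 0.364, 0.087, -0.072], [-0.001, 0.23, -0.973, 0.374], [0.0, 0.0, 0.0, 1.0]] 325.58374919836086
```

View pics/w2.png

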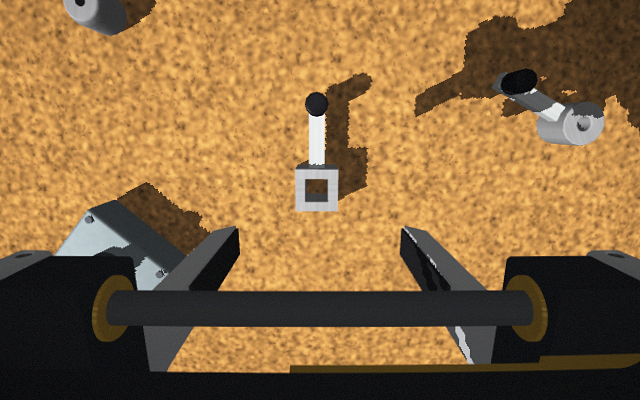

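The wrist view shows the hub top at about x 295–338, y 170–211, nearly square to the jaws, with the knob at (316,104).

```bash
python3 - <<'E'
from h import *
s=ctrl.snapshot("wrist"); g=cv2.cvtColor(s["color"],cv2.COLOR_RGB2GRAY)
c=cv2.cornerSubPix(g,np.float32([(296,170),(337,170),(338,211),(295,211)]).reshape(-1,1,2),(4,4),(-1,-1),(3,50,.01)).reshape(-1,2)
w=ray(s,c,.044); print(c.tolist()); print(w.mean(0))
for a,b in((0,1),(3,2),(3,0),(2,1)):
    d=w[b]-w[a]; print(np.linalg.norm(d).round(4),np.degrees(np.arctan2(d[1],d[0])).round(1))
print("knob",ray(s,[(316.5,103)],.062))
e=w.mean(0)-ctrl.state()["eef_pos"]; print("tool-frame",rot().inv().apply(e)*100)
E
```

```text
[[294.5651550292969, 168.7659149169922], [337.8793029785156, 169.20010375976562], [339.0557861328125, 212.27317810058594], [295.0, 211.0]]
[ 0.5073164 -0.0438935  0.044    ]
0.0441 -112.4
0.0463 -113.5
0.0445 -22.2
0.0455 -19.5
knob [[ 0.58710802 -0.0760665   0.062     ]]
tool-frame [-0.08599522 -0.32783943 16.14114088]
```

Request:
{"method": "jog_arm", "body": {
  "commands": [
    {"x":-0.1,"y":-0.2,"z":4,"wx":0,"wy":0,"wz":0,"hand":0},
    {"x":0,"y":0,"z":5,"wx":0,"wy":0,"wz":0,"hand":0},
    {"x":0,"y":0,"z":5,"wx":0,"wy":0,"wz":0,"hand":0},
    {"x":0,"y":0,"z":3,"wx":0,"wy":0,"wz":0,"hand":0},
    {"x":0,"y":0,"z":1.5,"wx":0,"wy":0,"wz":0,"hand":0},
    {"x":0,"y":0,"z":0,"wx":0,"wy":0,"wz":0,"hand":0},
    {"x":0,"y":0,"z":0,"wx":0,"wy":0,"wz":0,"hand":1},
    {"x":0,"y":0,"z":0,"wx":0,"wy":0,"wz":0,"hand":1},
    {"x":0,"y":0,"z":0,"wx":0,"wy":0,"wz":0,"hand":1},
    {"x":0,"y":0,"z":0,"wx":0,"wy":0,"wz":0,"hand":1},
    {"x":0,"y":0,"z":0,"wx":0,"wy":0,"wz":0,"hand":1},
    {"x":0,"y":0,"z":0,"wx":0,"wy":0,"wz":0,"hand":1}
  ],
  "squeeze": 30
}}

```text
t: 3.98
eef_pos: [0.5068, -0.045, 0.0205]
eef_rot: [-0.0, 0.982, -0.191, 0.0]
force: [-0.9, 1.3, 0.6]
width: 0.0441
finger_force: 30.0
```

Gripped at 44.1 mm. Next: lift, turn to the shaft's yaw, and stop short of the shaft so the wrist camera sees shaft and hub together.

Request:
{"method": "jog_arm", "body": {
  "commands": [
    {"x":0,"y":0,"z":-2,"wx":0,"wy":0,"wz":0,"hand":1},
    {"x":0,"y":0,"z":-4.5,"wx":0,"wy":0,"wz":0,"hand":1},
    {"x":0,"y":0,"z":-4.5,"wx":0,"wy":0,"wz":0,"hand":1},
    {"x":0,"y":0,"z":-4,"wx":0,"wy":0,"wz":0,"hand":1},
    {"x":-2.15,"y":-3.6,"z":0,"wx":0,"wy":0,"wz":0,"hand":1},
    {"x":-2.15,"y":-3.6,"z":0,"wx":0,"wy":0,"wz":0,"hand":1},
    {"x":-2.15,"y":-3.6,"z":0,"wx":0,"wy":0,"wz":0,"hand":1},
    {"x":-2.15,"y":-3.6,"z":0,"wx":0,"wy":0,"wz":0,"hand":1},
    {"x":0,"y":0,"z":0,"wx":0,"wy":0,"wz":-0.137,"hand":1},
    {"x":0,"y":0,"z":0,"wx":0,"wy":0,"wz":-0.137,"hand":1},
    {"x":0,"y":0,"z":0,"wx":0,"wy":0,"wz":-0.137,"hand":1},
    {"x":0,"y":0,"z":0,"wx":0,"wy":0,"wz":-0.137,"hand":1},
    {"x":0,"y":0,"z":0,"wx":0,"wy":0,"wz":-0.137,"hand":1},
    {"x":0,"y":0,"z":0,"wx":0,"wy":0,"wz":-0.137,"hand":1},
    {"x":0,"y":0,"z":0,"wx":0,"wy":0,"wz":0,"hand":1}
  ]
}}

```text
t: 5.85
eef_pos: [0.4807, 0.1206, 0.17]
eef_rot: [0.0, 0.976, 0.217, -0.001]
force: [0.1, -0.3, -4.1]
width: 0.0437
finger_force: 30.0
```

```bash
python3 - <<'E'
from h import *
st=ctrl.state();print(st["t"],st["eef_pos"],st["force"],st["width"],rot().as_matrix().round(3).tolist())
s=ctrl.snapshot("wrist"); cv2.imwrite("pics/w3.png",s["color"][...,::-1])
E
```

```text
5.85 [0.48072215 0.12060568 0.16999819] [ 0.11631586 -0.26361928 -4.10420391] 0.043659549209627065 [[0.906, 0.423, -0.001], [0.423, -0.906, -0.0], [-0.001, -0.0, -1.0]]
```

View pics/w3.png

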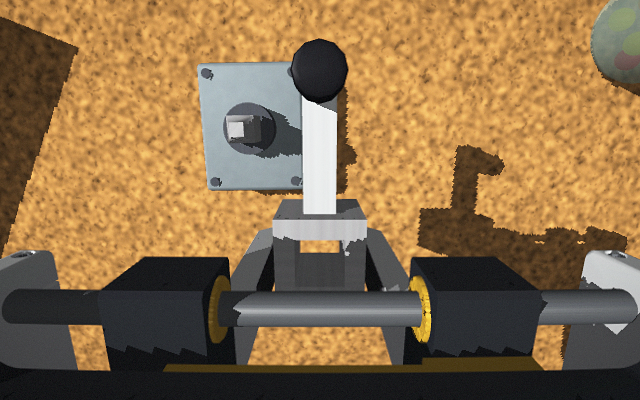

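The picture shows the shaft tip near (237,128), the collar near (249,129) and the hub's top front edge near y=220. I'll magnify both.

```bash
python3 - <<'E'
import cv2,numpy as np
im=cv2.imread("pics/w3.png")
f=lambda x,y,w,h,k:cv2.resize(im[y:y+h,x:x+w],None,fx=k,fy=k,interpolation=cv2.INTER_CUBIC)
cv2.imwrite("pics/c3.png",np.hstack([f(190,55,62+58,145,4)[:,:480][:400+180],np.zeros((580,2,3),np.uint8),f(270,150,79,145,4)])[:580,:798])
E
```

```text
(no output)
```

View pics/c3.png

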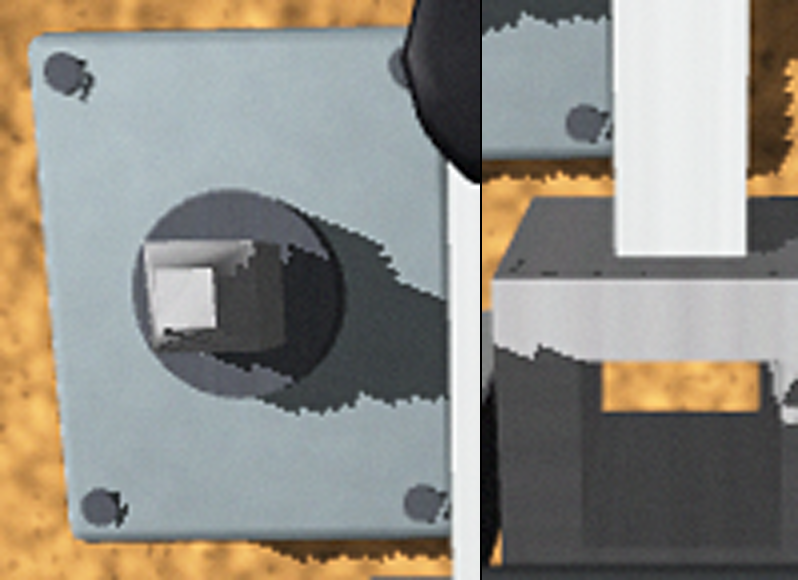

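```bash
python3 - <<'E'
from h import *
s=ctrl.snapshot("wrist"); st=ctrl.state(); Rt=rot(); p=st["eef_pos"]
im=s["color"]; g=cv2.cvtColor(im,cv2.COLOR_RGB2GRAY)
L=lambda c:(np.array(c,float)+.5)/4-.5+[190,55]
H=lambda c:(np.array(c,float)-[482,0]+.5)/4-.5+[270,150]
tl=lambda W:(Rt.inv().apply(W-p)*1000).round(1)
ang=lambda a,b:np.degrees(np.arctan2(*(b-a)[:2][::-1])).round(1)
print("tip",tl(ray(s,L([(151,268),(214,268),(216,328),(156,332)]),.105)).tolist(), tl(ray(s,L([(184.5,299)]),.105)))
t=tl(ray(s,L([(145,243),(252,240),(160,352)]),.093)); print("taper base",t.tolist(),(t[1]+t[2])/2)
b=ray(s,L([(30,35),(78,540)]),.05); print("box left edge",tl(b).tolist(),ang(b[1],b[0]))
c=ray(s,L([(232,289)]),.065);print("collar",tl(c))
zt=p[2]+.0235
h=tl(ray(s,np.r_[H([(495,280),(583,360)]),[[367,220]]],zt)); print("hub FL, holeFL, FR",h.tolist())
print("arm edges L", tl(ray(s,H([(614,10),(614,250),(749,10),(749,250)]),zt-.010)).tolist())
print("exp hub centre tool",h[0]+[-22,22,0],h[1]+[-12,12,0],h[2]+[-22,-22,0])
E
```

```text
tip [[68.3, -65.0, 65.1], [68.2, -53.9, 65.1], [57.9, -54.1, 65.1], [57.2, -64.8, 65.1]] [[ 62.9 -59.4  65.1]]
taper base [[72.9, -69.2, 77.1], [73.3, -49.4, 77.1], [53.1, -67.6, 77.1]] [ 63.2 -58.5  77.1]
box left edge [[116.5, -102.9, 120.1], [8.9, -100.7, 120.1]] 26.1
collar [[ 64.4 -59.6 105.1]]
hub FL, holeFL, FR [[23.1, -22.0, -23.5], [13.2, -11.9, -23.5], [22.9, 21.7, -23.5]]
arm edges L [[53.4, -8.3, -13.5], [24.0, -8.7, -13.5], [53.4, 7.6, -13.5], [24.0, 8.0, -13.5]]
exp hub centre tool [  1.1   0.  -23.5] [  1.2   0.1 -23.5] [  0.9  -0.3 -23.5]
```

Hub centre in the tool frame is (1.1, 0) mm and the shaft is at about (63.1, −59) mm, turned about 1° from the tool. I'll move over it and come down to just above the tip.

Request:
{"method": "jog_arm", "body": {
  "commands": [
    {"x":2.0,"y":-2.0,"z":0,"wx":0,"wy":0,"wz":0,"hand":1},
    {"x":2.2,"y":-2.2,"z":0,"wx":0,"wy":0,"wz":0,"hand":1},
    {"x":2.0,"y":-1.7,"z":0,"wx":0,"wy":0,"wz":0,"hand":1},
    {"x":0,"y":0,"z":2.0,"wx":0,"wy":0,"wz":-0.02,"hand":1},
    {"x":0,"y":0,"z":1.7,"wx":0,"wy":0,"wz":0,"hand":1},
    {"x":0,"y":0,"z":0,"wx":0,"wy":0,"wz":0,"hand":1},
    {"x":0,"y":0,"z":0,"wx":0,"wy":0,"wz":0,"hand":1}
  ]
}}

```text
t: 6.82
eef_pos: [0.5124, 0.2003, 0.134]
eef_rot: [-0.0, 0.974, 0.226, 0.0]
force: [0.2, 0.4, -3.9]
width: 0.0438
finger_force: 30.0
```

```bash
python3 - <<'E'
from h import *
st=ctrl.state();print(st["t"],st["eef_pos"],st["force"],np.degrees(rot().as_euler("zyx")))
a=ctrl.snapshot("wrist")["color"]; b=ctrl.snapshot("scene")["color"]
f=lambda im,x,y,w,h:cv2.resize(im[y:y+h,x:x+w,::-1],None,fx=5,fy=5,interpolation=cv2.INTER_CUBIC)
cv2.imwrite("pics/w4.png",np.hstack([f(a,270,190,90,110),f(b,300,60,70,110)]))
E
```

```text
6.825 [0.51240808 0.20025972 0.1340308 ] [ 0.15336596  0.43329027 -3.93618446] [-2.61654323e+01  3.52256530e-02 -1.79987677e+02]
```

View pics/w4.png

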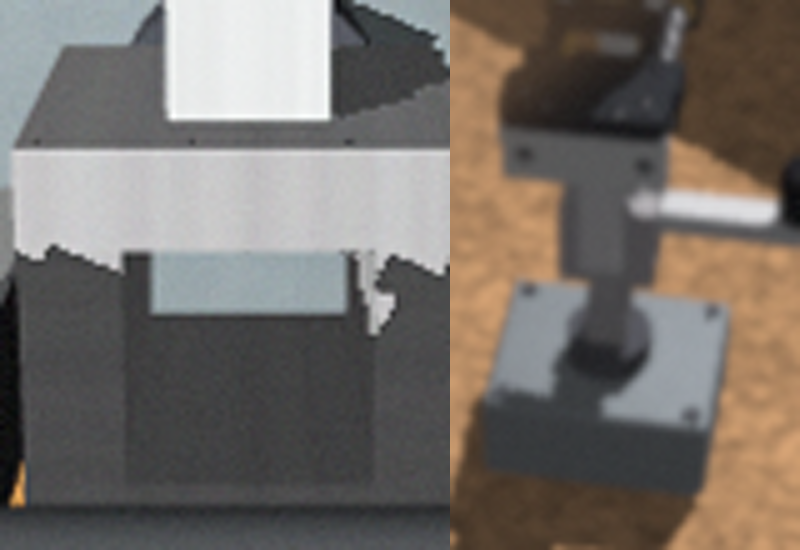

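The left panel shows the collar peeking out symmetrically at crop x 133–370 about the hub's centre line at 249. The right panel shows the shaft (x≈610) centred under the hub (563–662). So it is aligned, and I'll lower it onto the taper.

Request:
{"method": "jog_arm", "body": {
  "commands": [
    {"x":0,"y":0,"z":0.5,"wx":0,"wy":0,"wz":0,"hand":1},
    {"x":0,"y":0,"z":0.5,"wx":0,"wy":0,"wz":0,"hand":1},
    {"x":0,"y":0,"z":0.5,"wx":0,"wy":0,"wz":0,"hand":1},
    {"x":0,"y":0,"z":0.5,"wx":0,"wy":0,"wz":0,"hand":1},
    {"x":0,"y":0,"z":0.3,"wx":0,"wy":0,"wz":0,"hand":1},
    {"x":0,"y":0,"z":0,"wx":0,"wy":0,"wz":0,"hand":1}
  ]
}}

```text
t: 7.68
eef_pos: [0.5121, 0.2004, 0.1102]
eef_rot: [0.0, 0.974, 0.227, -0.0]
force: [-0.1, 0.3, -4.8]
width: 0.0438
finger_force: 30.0
```

Request:
{"method": "jog_arm", "body": {
  "commands": [
    {"x":0,"y":0,"z":0.6,"wx":0,"wy":0,"wz":0,"hand":1},
    {"x":0,"y":0,"z":0.6,"wx":0,"wy":0,"wz":0,"hand":1},
    {"x":0,"y":0,"z":0.6,"wx":0,"wy":0,"wz":0,"hand":1},
    {"x":0,"y":0,"z":0.4,"wx":0,"wy":0,"wz":0,"hand":1},
    {"x":0,"y":0,"z":0,"wx":0,"wy":0,"wz":0,"hand":1}
  ]
}}

```text
t: 8.3
eef_pos: [0.512, 0.2004, 0.0881]
eef_rot: [0.0, 0.974, 0.227, -0.0]
force: [-0.1, 0.3, -4.0]
width: 0.0434
finger_force: 30.0
```

Underside is now at about 67.6 mm, still free of force. I'll ease down the last 2.5 mm.

Request:
{"method": "jog_arm", "body": {
  "commands": [
    {"x":0,"y":0,"z":0.1,"wx":0,"wy":0,"wz":0,"hand":1},
    {"x":0,"y":0,"z":0.1,"wx":0,"wy":0,"wz":0,"hand":1},
    {"x":0,"y":0,"z":0.05,"wx":0,"wy":0,"wz":0,"hand":1},
    {"x":0,"y":0,"z":0,"wx":0,"wy":0,"wz":0,"hand":1}
  ]
}}

```text
t: 8.8
eef_pos: [0.5122, 0.2004, 0.086]
eef_rot: [-0.0, 0.974, 0.227, 0.0]
force: [0.2, 0.0, -4.5]
width: 0.0436
finger_force: 30.0
```

Request:
{"method": "jog_arm", "body": {
  "commands": [
    {"x":0,"y":0,"z":0.05,"wx":0,"wy":0,"wz":0,"hand":1},
    {"x":0,"y":0,"z":0,"wx":0,"wy":0,"wz":0,"hand":1}
  ]
}}

```text
t: 9.05
eef_pos: [0.5122, 0.2004, 0.0855]
eef_rot: [-0.0, 0.974, 0.227, 0.0]
force: [-1.0, -0.2, -2.5]
width: 0.0442
finger_force: 30.0
```

Request:
{"method": "jog_arm", "body": {
  "commands": [
    {"x":0,"y":0,"z":0.05,"wx":0,"wy":0,"wz":0,"hand":1},
    {"x":0,"y":0,"z":0,"wx":0,"wy":0,"wz":0,"hand":1},
    {"x":0,"y":0,"z":0,"wx":0,"wy":0,"wz":0,"hand":0},
    {"x":0,"y":0,"z":0,"wx":0,"wy":0,"wz":0,"hand":0},
    {"x":0,"y":0,"z":0,"wx":0,"wy":0,"wz":0,"hand":0},
    {"x":0,"y":0,"z":0,"wx":0,"wy":0,"wz":0,"hand":0},
    {"x":0,"y":0,"z":0,"wx":0,"wy":0,"wz":0,"hand":0},
    {"x":0,"y":0,"z":-1,"wx":0,"wy":0,"wz":0,"hand":0},
    {"x":0,"y":0,"z":-3,"wx":0,"wy":0,"wz":0,"hand":0},
    {"x":0,"y":0,"z":-4,"wx":0,"wy":0,"wz":0,"hand":0},
    {"x":0,"y":0,"z":-4,"wx":0,"wy":0,"wz":0,"hand":0},
    {"x":-3,"y":0,"z":-2,"wx":0,"wy":0,"wz":0,"hand":0},
    {"x":-3,"y":0,"z":0,"wx":0,"wy":0,"wz":0,"hand":0},
    {"x":0,"y":0,"z":0,"wx":0,"wy":0,"wz":0,"hand":0}
  ]
}}

```text
t: 10.8
eef_pos: [0.4576, 0.1735, 0.2262]
eef_rot: [-0.0, 0.974, 0.227, 0.001]
force: [0.1, 0.2, 0.0]
width: 0.0939
finger_force: 0.0
```

```bash
python3 - <<'E'
from h import *
st=ctrl.state();print(st["t"],st["eef_pos"],st["force"])
a=ctrl.snapshot("wrist")["color"]; s=ctrl.snapshot("scene"); b=s["color"]
f=lambda im,x,y,w,h,k:cv2.resize(im[y:y+h,x:x+w,::-1],None,fx=k,fy=k,interpolation=cv2.INTER_CUBIC)
cv2.imwrite("pics/w5.png",np.hstack([f(a,220,20,200,275,2),f(b,290,70,78,110,5)]))
x,y=.513,.200
print("scene px-crop of hub top/bottom centre, shaft top if seated",((proj(s,[(x,y,.109),(x,y,.065),(x,y,.105)])-[290,70])*5+[400,0]).round())
E
```

```text
10.8 [0.45756064 0.17349255 0.22624401] [0.0901748  0.19764425 0.00954434]
scene px-crop of hub top/bottom centre, shaft top if seated [[606. 208.]
 [604. 277.]
 [606. 215.]]
```

View pics/w5.png

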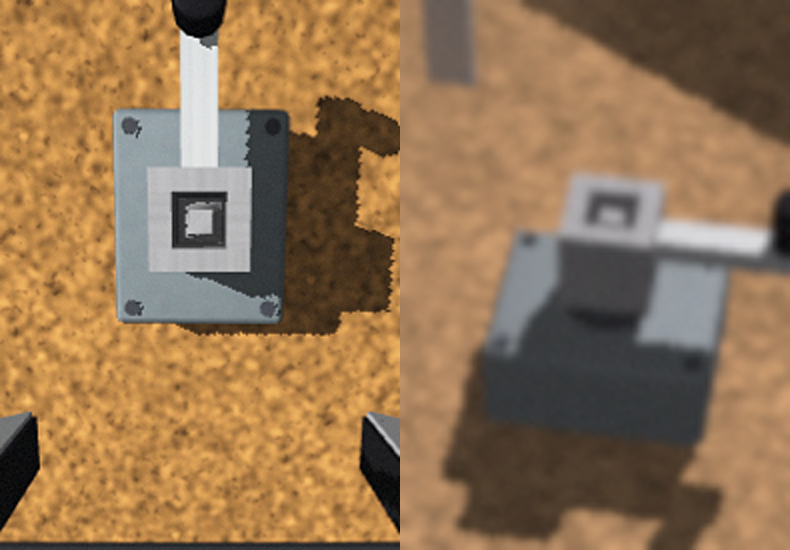

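The crank is seated square on the shaft, with the shaft tip just below the hub top at crop (200,218). In the scene view the hub top centre is at (612,212), against (606,208) expected for full depth. The gripper is clear.

```bash
python3 -c "
from cell import ctrl
print(ctrl.finish_job())"
```

```text
the job is handed in; nothing more can be done
None
```

The square-hole crank is on the height adjuster's shaft, lowered to the collar and released, and the job was handed in at about 11 s; the other crank and the candy jar were not touched.

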